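# Set the bench gas regulator to its red mark and lock it

## Robot

A 6-joint arm with a two-finger parallel gripper is mounted at the origin on the work surface. World frame = base frame: x ahead of the robot, y to its left, z up, the work surface at z = 0. Lengths are in m, angles in rad, forces in N, time in s.
With the tool pointing down it reaches from about 0.35 to 0.85 m from the base axis. Payload 8.1 kg.
Tool frame: the origin (TCP) lies between the finger pads; the fingertips stand tips_ahead ahead of it and the grasp point (between the pads) lies 8 mm behind it (tips_ahead is the distance from the TCP to the fingertips, in m); z points along the fingers, x is the direction in which the jaws open and shut, and the axes are right-handed (so a half turn about z gives the same grasp; the last joint's range is limited). The gripper opens to 93 mm and grips with 3 to 60 N. Pads are 15 mm wide; open, the fingers measure 128 mm over their backs; the gripper's body (75 mm by 188 mm) begins 65 mm behind the grasp point.
Start: joints at [1.179, 0.13, 1.488, -0, 1.523, -0.085], TCP at [0.181, 0.572, 0.23] pointing down, gripper open.
Joint ranges: [-2.96, 2.96], [-0.89, 2.26], [0.02, 2.5], [-1.34, 4.48], [0, 2.73], [-2.66, 2.66]. Speed limits (rad/s): [2.39, 2.39, 2.79, 3.14, 3.14, 3.14].

## Interface

Orientations are given as a rotation vector (axis times angle).
In Python, from plant import * gives the robot as it stands.
- The arm moves only by the tool play_rows, never from a script. Its argument "increments" is a list that holds one entry, the list of rows, each a list of 4 numbers: the shift along the tool's x, y, z in cm, then the turn about the tool's z in rad. A call has 1 to 5 rows; each row is the pose to reach, as a shift and turn from the pose measured when the call began, along the tool's axes at that moment; what a row does not reach only later rows make up. A row lasts 1/10 s, in which the tool goes at most 50 mm and 8.59 degrees, less where a joint would pass 70% of its speed; a pose out of reach is approached as far as the arm can. A call with a gripper value outside its range is refused whole. "jaw" is the finger opening in cm, from 0 to 9.3, set as the call begins (left out, the last holds). The fingers move at their own pace and stop on an object; "squeeze" is the grip in N (left out, the last holds). Time passes only in rows, so rows that repeat a pose let the fingers close. It gives the time, the measured TCP pose, the force and the opening at its end, in the units of the state.
- read_state(): the state, without advancing time (a new reading comes with each control period).
- read_camera(name): name is "scene" or "top" or "wrist"; returns (picture, depth): 420x560x3 uint8, blue, green, red; 420x560 float32, m along the optical axis (not along the pixel's ray), 0 where there is no reading.
- camera_params(name): a dict with "K" (3x3 intrinsics, pixels), "eye" and "orientation" of the camera in the world. Camera axes: x right, y up, looking along -z (the intrinsics and any distortion apply to the point x, -y, -z); pixel columns grow to the right and rows downward; lengths in m; the calibration is good to about 2 mm. A picture is of the moment at which its call begins: read the wrist's pose just before it. camera_params takes no time and is no camera call; for the wrist camera it gives the pose at the moment of the call.
- close_job(): hands the job in, once; it reports no verdict.
The state is a dict: "t": time; "q": joint angles; "dq": joint speeds; "joint_torque": joint torques, N m; "tool_pos": TCP position; "orientation": TCP orientation; "force": force on the tool from outside, world axes, zero at the start; "wrist_torque": the same for the moment, N m; "opening": finger opening in m.
Only numpy, scipy, OpenCV 4.12 (cv2) and the standard library are available. Lean on these libraries where they do the work, as an engineer would, in place of code of your own. Each camera call takes 0.05 s, during which the arm holds its last target.

## Task

Turn the black knob of the gas regulator by pushing its arm until the arm points at the red mark, straight towards the yellow lock. Then push the yellow lock along its rails, fully home over the arm, without forcing it against the arm if it does not line up. Leave the amber vial, the pipette and the tube rack where they are.

Things in the scene. Friction and masses are not known exactly. Their poses are not given: they have to be found in the camera images.
- regulator: Gas regulator fixed to the bench: aluminium plate 140 (x) by 270 (y, -130 to +140) by 12 mm. Origin on the knob axis at bench level, z up. A white dial of radius 66 with ticks surrounds the axis. The +y side carries the red mark and two steel rails (17 mm high, x = +-24, y = 61 to 139).
- mark (a point): Outer end of the red mark, a stripe 6 mm wide painted on the dial, running out from the knob axis along the regulator's +y; this point is 66 mm from the axis, 14 mm above the bench.
- gauge (a point): Centre of the face of the round pressure gauge (radius 26, face up, 43 mm above the bench) at the regulator's x = 30, y = -97 mm. A brass union sticks out of the plate at x = -100 to -33, y = -100, 35 mm high.
- knob_angle (a joint): Angle of the black knob about the regulator's z axis: 0 when its arm points along the regulator's +y, right at the red mark; positive is counter-clockwise seen from above. Range -0.7 to 1.75 rad; it goes on past the mark and stays where it is left (friction about 0.12 N m).
- knob: The black knob, a hub with one arm, a bar with a white line along its top: 14 mm wide, reaching out 62 mm from the axis along its own +y, from z = 28 to 48 mm above the bench. Origin on the knob axis, 26 mm above the bench; its +y axis points where the arm points. The hub around the axis has a radius of 18 mm, top at 52 mm.
- knob_tip (a point): Middle of the end face of the knob's arm, 62 mm from the axis, 38 mm above the bench.
- lock_travel (a joint): Travel of the yellow lock along the regulator's -y, towards the knob: 0 fully back, 0.045 m fully home (end stop). It stays where it is left (friction about 2 N). The fork's prongs reach the end of the arm at about 0.023 m.
- lock: Yellow lock: a block 40 (x) by 18 (y) by 39 mm tall, top 55 mm above the bench, with a hooded fork towards the knob (-y). Origin: centre of the block's underside, at regulator y = 120 mm when fully back, 75 when home; axes as the regulator's. Prongs reach to y = -35 mm; the slot, 24 mm wide, takes the 14 mm arm. Over about 0.08 rad off the mark, they butt on it.
- lock_back (a point): Centre of the block's flat back face (40 mm wide, z = 16 to 55 mm above the bench), the face to push on; it lies 9 mm behind the block's centre, on the side away from the knob.
- vial: Small amber glass vial standing upright on the bench, diameter 28, height 52 mm. Origin at the centre of its underside.
- pipette: Grey and blue pipette lying on the bench, 230 mm long, 26 mm thick (40 mm wide at its finger rest). Origin under its middle at bench level, its x axis along it towards the tip.
- rack: White tube rack 110 (x) by 60 (y) mm, 30 mm high, with coloured tube caps up to 44 mm. Origin at the centre of its underside.
There are look-alikes about, which are no part of the job. There is more than one size of the vial; the job needs the smallest.

How it is judged:
On the way, in this order (a step that is already met when the one before it is completed fails the run):
1. the knob's arm points at the red mark (within 0.1 rad) while the lock is still clear of it (value of joint knob_angle between -0.1 and 0.1 rad and value of joint lock_travel below 0.022 m), for 0.2 s.
2. the lock is home over the arm (within 3 mm of its stop) (value of joint knob_angle between -0.1 and 0.1 rad and value of joint lock_travel above 0.042 m), for 0.2 s.
At the end, for the whole second after the job is handed in: The knob's arm rests within 0.1 rad of the red mark, the lock is over it within 3 mm of its end stop, the vial is upright, and vial, pipette and rack are within 20 mm of where they began (all of step 2 and velocity of joint knob_angle between -0.05 and 0.05 rad/s and angle between vial's own z axis and vertical below 0.2 rad and distance of each of vial, pipette, rack from where it was at the start of the episode below 0.02 m); the robot touches nothing.
It fails at once if the lock is rammed against the knob's arm (over 50 N) (contact force between lock and knob above 50 N).
It fails at once if the vial is displaced by more than 20 mm (distance of vial from where it was at the start of the episode above 0.02 m).
It fails at once if the pipette is displaced by more than 20 mm (distance of pipette from where it was at the start of the episode above 0.02 m).
It fails at once if the rack is displaced by more than 20 mm (distance of rack from where it was at the start of the episode above 0.02 m).
It fails at once if the vial is tipped over (angle between vial's own z axis and vertical above 0.5 rad).
It also fails if it takes over 42 s, if anything falls off the work surface, if the arm or the gripper's body presses on something with over 40 N, if the wrist force passes 120 N, or if a joint passes its speed limit or range.

## Working session

There is one attempt and no reset: what is moved stays moved. The work goes in short steps, Python scripts to look and compute and a tool call to move; the robot and the scene stay as the last step left them, time stands still between calls to the robot, and variables do not carry over. Pictures are saved under pics/ and viewed, and the job is handed in when it is done.

Besides the shell and the picture viewer there is one more tool, called after "Call:" as name(argument=value, ...), one argument or row to a line, values as JSON. play_rows: Moves the arm, as the interface text tells. Its arguments: {"type":"object","properties":{"increments":{"type":"array"},"jaw":{"type":"number"},"squeeze":{"type":"number"}},"required":["increments"]}

```bash
mkdir -p pics; ls
python3 - <<'E'
from plant import *
import cv2
s=read_state(); print({k:s[k] for k in s})
for n in ("scene","top"):
    im,d=read_camera(n); cv2.imwrite(f"pics/{n}0.png",im)
    import numpy as np; np.save(f"pics/{n}0d.npy",d)
    print(n,camera_params(n))
E
```

```text
pics
{'t': 0.0, 'q': array([ 1.17858421e+00,  1.31181726e-01,  1.48928647e+00, -6.45751867e-05,
        1.52301323e+00, -8.54315289e-02]), 'dq': array([ 9.53365887e-04,  6.53784264e-04,  6.32160613e-05, -6.33938489e-04,
        7.92433701e-04,  4.89646522e-04]), 'joint_torque': array([ 1.17494343e-03, -5.59836352e+01, -4.91767859e+01,  7.71988579e-02,
        3.49247362e-02, -1.36376702e-04]), 'tool_pos': array([0.18099755, 0.571457  , 0.22857122]), 'orientation': array([ 2.53393164e+00,  1.85533696e+00, -2.48114870e-03]), 'force': array([-0.28734419, -0.29834092,  0.53972538]), 'wrist_torque': array([ 0.00191929, -0.00424173, -0.00651305]), 'opening': 0.09334124756639404}
scene {'K': array([[546.93612032,   0.        , 279.69815197],
       [  0.        , 546.93612032, 209.7524093 ],
       [  0.        ,   0.        ,   1.        ]]), 'eye': array([ 1.11081634, -0.14275421,  0.79221089]), 'orientation': array([0.57555214, 0.48765989, 1.37317256])}
top {'K': array([[405.21268115,   0.        , 273.98545413],
       [  0.        , 405.21268115, 212.5604282 ],
       [  0.        ,   0.        ,   1.        ]]), 'eye': array([ 0.42209297, -0.061936  ,  0.71235923]), 'orientation': array([ 0.10827849, -0.03663416, -1.55435983])}
```

View pics/scene0.png

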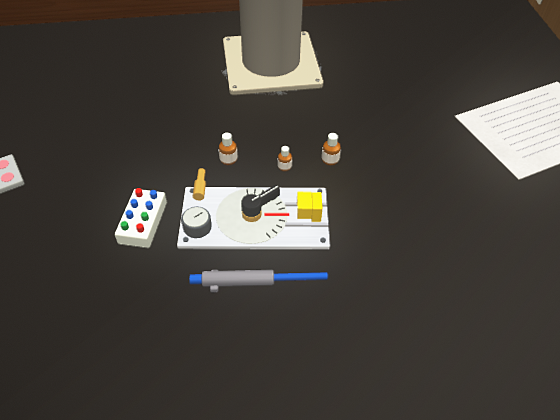

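View pics/top0.png

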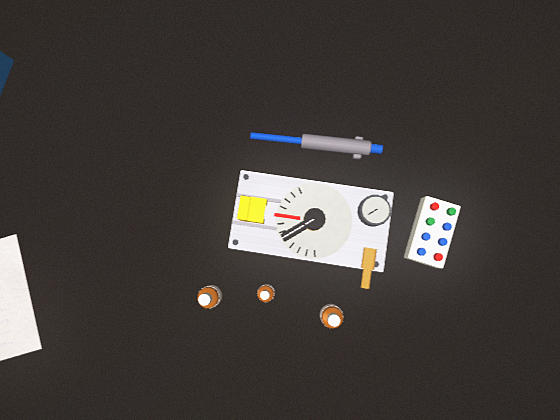

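```bash
cat > h.py <<'E'
import numpy as np, cv2
from scipy.spatial.transform import Rotation as R
from plant import *
def ray(n,uv,z,p=None):
    p=p or camera_params(n); K=p["K"]; uv=np.atleast_2d(np.float64(uv))
    d=np.c_[(uv[:,0]-K[0,2])/K[0,0],-(uv[:,1]-K[1,2])/K[1,1],-np.ones(len(uv))]
    w=R.from_rotvec(p["orientation"]).apply(d); e=np.array(p["eye"])
    return e+w*((z-e[2])/w[:,2])[:,None]
def proj(n,P,p=None):
    p=p or camera_params(n); K=p["K"]
    c=R.from_rotvec(p["orientation"]).inv().apply(np.atleast_2d(P)-p["eye"])
    return np.c_[K[0,0]*c[:,0]/-c[:,2]+K[0,2],K[1,1]*-c[:,1]/-c[:,2]+K[1,2]]
def cen(m):
    n,l,s,c=cv2.connectedComponentsWithStats(m.astype(np.uint8)); return [(s[i],c[i].round(1)) for i in range(1,n) if s[i][4]>8]
E
python3 - <<'E'
from h import *
im=cv2.imread("pics/top0.png"); sc=cv2.imread("pics/scene0.png")
for n,I in(("top",im),("scene",sc)):
    h=cv2.cvtColor(I,cv2.COLOR_BGR2HSV); H,S,V=cv2.split(h)
    red=((H<6)|(H>174))&(S>150)&(V>100); print(n,"red",cen(red))
    ye=(H>24)&(H<36)&(S>150)&(V>100); print("yel",cen(ye))
    am=(H>5)&(H<18)&(S>120)&(V>80); print("amber",cen(am))
    wh=(S<50)&(V>95); wh=cv2.morphologyEx(wh.astype(np.uint8),cv2.MORPH_CLOSE,np.ones((3,3)))
    c,_=cv2.findContours(wh,cv2.RETR_EXTERNAL,2)
    for k in c:
        if cv2.contourArea(k)>3000: print("white",cv2.contourArea(k),cv2.minAreaRect(k),cv2.boxPoints(cv2.minAreaRect(k)).tolist())
cv2.imwrite("pics/c1.png",cv2.resize(im[150:320,180:400],None,fx=3.5,fy=3.5,interpolation=2))
cv2.imwrite("pics/c2.png",cv2.resize(sc[120:260,170:345],None,fx=4,fy=4,interpolation=2))
E
```

```text
top red [(array([430, 203,   9,   7,  50], dtype=int32), array([434.1, 205.9])), (array([274, 213,  26,   7,  85], dtype=int32), array([286.8, 215.9])), (array([434, 254,   9,   7,  52], dtype=int32), array([437.8, 256.8]))]
yel [(array([237, 196,  30,  27, 626], dtype=int32), array([251.6, 208.7]))]
amber [(array([197, 287,  22,  22, 204], dtype=int32), array([209.1, 296.2])), (array([257, 286,  17,  16, 124], dtype=int32), array([265.4, 293. ])), (array([322, 307,  22,  22, 214], dtype=int32), array([331.1, 315.7]))]
white 3475.5 ((20.499996185302734, 297.0), (40.99999237060547, 125.99998474121094), 0.0) [[0.0, 360.0], [0.0, 234.0], [40.99999237060547, 234.0], [40.99999237060547, 360.0]]
white 12100.0 ((310.998291015625, 220.41152954101562), (158.0064697265625, 81.1856460571289), 8.365885734558105) [[226.92971801757812, 249.0779266357422], [238.74172973632812, 168.7561492919922], [395.0668640136719, 191.74513244628906], [383.2548522949219, 272.06689453125]]
scene red [(array([135, 188,   8,   9,  52], dtype=int32), array([138.5, 191.9])), (array([265, 213,  24,   3,  72], dtype=int
[... 509 characters left out ...]
ype=int32), array([330.2, 163.6]))]
white 8847.0 ((253.5, 217.0), (153.0, 64.0), 0.0) [[177.0, 249.0], [177.0, 185.0], [330.0, 185.0], [330.0, 249.0]]
white 6168.5 ((519.1000366210938, 136.30001831054688), (81.58676147460938, 110.0472640991211), 71.56504821777344) [[454.0000305175781, 115.00003051757812], [558.4000244140625, 80.20001983642578], [584.2000732421875, 157.60000610351562], [479.800048828125, 192.4000244140625]]
white 6303.5 ((269.0686340332031, 42.58235549926758), (88.22721862792969, 98.27400207519531), 85.71085357666016) [[216.76998901367188, 2.2672462463378906], [314.7687683105469, -5.082653045654297], [321.3672790527344, 82.8974609375], [223.36849975585938, 90.24736022949219]]
```

View pics/c1.png

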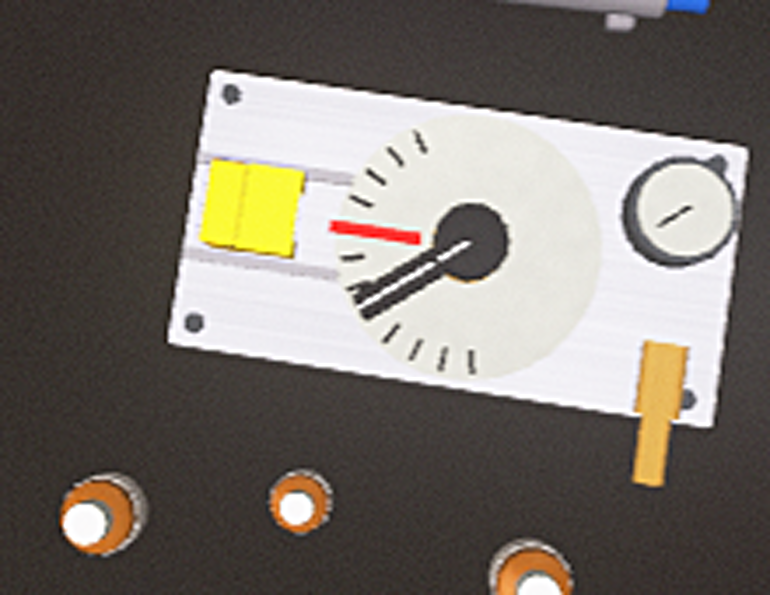

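View pics/c2.png

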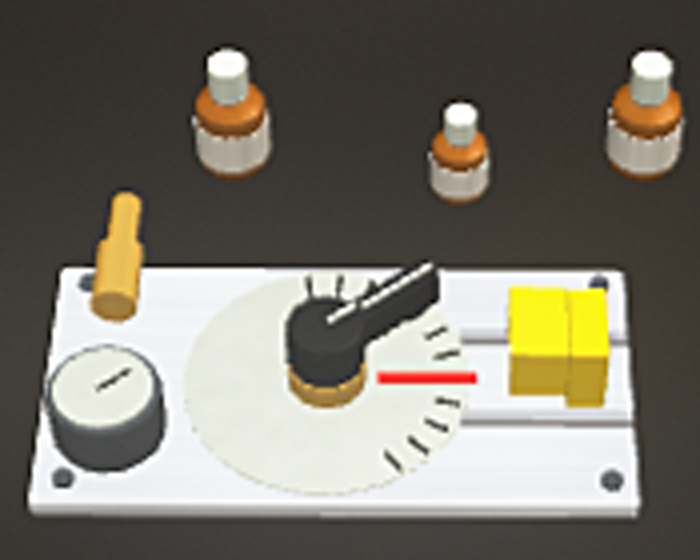

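The top crop shows the plate with corners at about (240.6,170), (393.7,192), (383.7,272) and (228,248.6). The hub is at (314.9,219.1) and the white arm line ends near (283,237). The smallest vial is at top (265,293) and scene (285,158); the other two at top (209,296) and (331,316) are clearly larger look-alikes.

Run:
```python
from h import *
o=np.array([180,150]);f=lambda *a:np.array(a)/3.5+o
np.set_printoptions(precision=4,suppress=True)
C=ray("top",f((212,70),(748,147),(713,427),(168,345)),.012)
print(C, [np.linalg.norm(C[i]-C[(i+1)%4]) for i in range(4)])
# corners in regulator: (70? )
im=cv2.imread("pics/top0.png");h=cv2.cvtColor(im,cv2.COLOR_BGR2HSV);H,S,V=cv2.split(h)
sub=np.array([[70,140],[70,-130],[-70,-130],[-70,140]])/1e3
A=C[:,:2]-C[:,:2].mean(0);B=sub-sub.mean(0)
th=np.arctan2((B[:,0]*A[:,1]-B[:,1]*A[:,0]).sum(),(A*B).sum());Rm=np.array([[np.cos(th),-np.sin(th)],[np.sin(th),np.cos(th)]])
org=C[:,:2].mean(0)-Rm@sub.mean(0); print("th",th,"org",org,"resid",C[:,:2]-org-sub@Rm.T)
hub=ray("top",f((472,242)),.052);print("hub",hub)
tip=ray("top",f((361,304)),.048);print("tip",tip, np.linalg.norm(tip-hub))
m=((H<6)|(H>174))&(S>150)&(V>100); ys,xs=np.nonzero(m[:, :330]);
P=ray("top",np.c_[xs,ys],.013)[:,:2];print("mark dir",np.linalg.svd(P-P.mean(0))[2][0],P.mean(0),(P-org)@Rm*1e3 @np.eye(2)[:, :].T if 0 else ((P-org)@Rm*1e3).min(0),((P-org)@Rm*1e3).max(0))
v=(tip-hub)[0,:2]@Rm; print("knob ang",np.arctan2(-v[0],v[1]))
print("vial",(ray("top",(265.4,293),.035)[:,:2]),(ray("scene",(284.6,157.7),.035)))
hs=ray("scene",np.array([329,325])/4+np.array([170,120]),.052);print("hub scene",hs)
C=ray("scene",np.array([[625,268],[640,508],[30,508],[58,268]])/4+np.array([170,120]),.012);print(C)
ys,xs=np.nonzero((H>24)&(H<36)&(S>150)&(V>100));q=(ray("top",np.c_[xs,ys],.055)[:,:2]-org)@Rm*1e3;print("yel",q.min(0),q.max(0))
```

```text
[[ 0.5614  0.0309  0.012 ]
 [ 0.525  -0.2352  0.012 ]
 [ 0.3881 -0.2171  0.012 ]
 [ 0.4232  0.0493  0.012 ]] [np.float64(0.26850836947148715), np.float64(0.13811900689857012), np.float64(0.26870625036060275), np.float64(0.13941267672794758)]
th -0.13298698857918048 org [ 0.4738 -0.098 ] resid [[-0.0004 -0.0006]
 [-0.0009  0.0009]
 [ 0.001   0.0005]
 [ 0.0002 -0.0007]]
hub [[ 0.4732 -0.098   0.052 ]]
tip [[ 0.4437 -0.0467  0.048 ]] 0.05930372816520212
mark dir [-0.1381 -0.9904] [ 0.4812 -0.0517] [-1.5964 25.2369] [ 4.0662 69.0507]
knob ang 0.6545590596808395
vial [[ 0.3511 -0.0185]] [[ 0.3589 -0.0208  0.035 ]]
hub scene [[ 0.4767 -0.0964  0.052 ]]
[[ 0.4251  0.0509  0.012 ]
 [ 0.5656  0.0301  0.012 ]
 [ 0.5304 -0.235   0.012 ]
 [ 0.3898 -0.2188  0.012 ]]
yel [-18.9548  82.5437] [ 21.0146 126.1373]
```

Geometry is consistent: the plate fits within 1 mm, the arm length comes out at 59 mm, and the knob is at about +0.65 rad. So the arm must be pushed towards the regulator's +x.

```bash
cat >> h.py <<'E'
ORG=np.array([.4745,-.0975]);TH=-.1335
c_,s_=np.cos(TH),np.sin(TH);RM=np.array([[c_,-s_],[s_,c_]])
def inc(reg,z,turn_to_reg=True):
    s=read_state();p=np.array(s["tool_pos"]);r=R.from_rotvec(s["orientation"]);M=r.as_matrix()
    w=np.r_[ORG+RM@np.array(reg)/1e3,z]; d=r.inv().apply(w-p)*100
    yr=RM@[0,1]; a=np.arctan2(yr[1],yr[0])-np.arctan2(M[1,0],M[0,0]); a=(a+np.pi)%(2*np.pi)-np.pi
    print("t",s["t"],"reg now",(RM.T@(p[:2]-ORG)*1e3).round(1),p[2].round(4),"inc cm",d.round(2),"turn",round(-a,3),"tilt",M[:,2].round(3),"F",np.round(s["force"],1))
E
python3 - <<'E'
from h import *
import plant
print([k for k in dir(plant) if not k.startswith('_')]); print(getattr(plant,'tips_ahead',None))
inc((-72,45),.15)
E
```

```text
['IKError', 'camera_params', 'close_job', 'read_camera', 'read_state', 'tips_ahead']
0.011
t 0.1 reg now [-380.  624.] 0.2287 inc cm [-51.71  40.32   7.95] turn -0.173 tilt [-0.001 -0.002 -1.   ] F [-0.6  0.5 -0.3]
```

Call:
play_rows(
  increments=[
    [[-17,13.5,2,-0.1],[-17,13.5,2,-0.173],[-17,13.5,2,-0.173],[-17,13.5,2,-0.173],[-25,19.5,3,-0.173]],
  ],
  jaw=0,
  squeeze=30,
)

```text
t: 0.6
tool_pos: [0.2685, 0.337, 0.2051]
orientation: [2.364, 2.068, -0.003]
force: [0.5, -0.6, -0.1]
opening: 0.0576
```

```bash
python3 -c "
from h import *
inc((-72,45),.15)"
```

```text
t 0.6 reg now [-262.   403.2] 0.2051 inc cm [-35.82  18.99   5.58] turn 0.0 tilt [-0.001 -0.002 -1.   ] F [ 0.5 -0.6 -0.1]
```

Call:
play_rows(
  increments=[
    [[-35.8,19,5.5,0],[-35.8,19,5.5,0],[-35.8,19,5.5,0],[-35.8,19,5.5,0],[-35.8,19,5.5,0]],
  ],
)

```text
t: 1.1
tool_pos: [0.3542, 0.1046, 0.172]
orientation: [2.363, 2.068, -0.002]
force: [0.9, 0.3, 1.2]
opening: 0.0176
```

```bash
python3 -c "
from h import *
inc((-72,45),.15)"
```

```text
t 1.1 reg now [-146.2  184.3] 0.172 inc cm [-13.93   7.41   2.23] turn 0.001 tilt [-0.    -0.002 -1.   ] F [0.9 0.3 1.2]
```

Call:
play_rows(
  increments=[
    [[-13.9,7.4,2,0],[-13.9,7.4,2,0],[-13.9,7.4,2,0],[-13.9,7.4,2,0],[-13.9,7.4,2,0]],
  ],
)

```text
t: 1.6
tool_pos: [0.4087, -0.0443, 0.1516]
orientation: [-2.368, -2.065, 0.004]
force: [-0.1, 0.2, -0.0]
opening: 0.0007
```

```bash
python3 -c "
from h import *
inc((-72,45),.039)
for n in ('top','scene'):
  im,d=read_camera(n);cv2.imwrite('pics/%s1.png'%n,im[100:340,150:450] if n=='top' else cv2.resize(im[100:290,110:350],None,fx=3,fy=3))
"
```

```text
t 1.6 reg now [-72.3  44. ] 0.1516 inc cm [ 0.12  0.04 11.26] turn -0.003 tilt [-0.002 -0.001 -1.   ] F [-0.1  0.2 -0. ]
```

View pics/scene1.png

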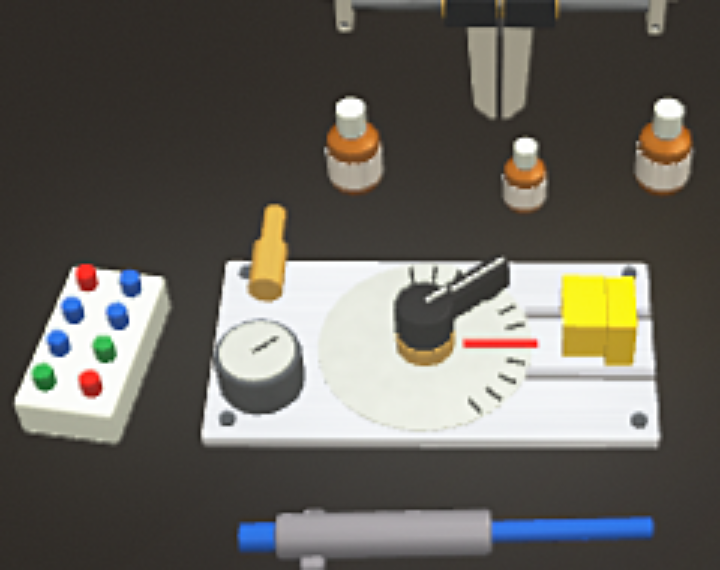

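The fingers are closed and hang clear above the start point (scene crop near (500,115)). They taper at the tips. The smallest vial at (524,180) is clear. Descending now.

Call:
play_rows(
  increments=[
    [[0.1,0,4,0],[0.1,0,8,0],[0.1,0,11.2,0],[0.1,0,11.2,0]],
  ],
)

```text
t: 2.1
tool_pos: [0.4044, -0.0386, 0.0359]
orientation: [-2.356, -2.067, 0.01]
force: [0.2, -0.0, -0.5]
opening: 0.0004
```

```bash
python3 -c "
from h import *
inc((-14.5,45),.039)
im,d=read_camera('scene');cv2.imwrite('pics/scene2.png',cv2.resize(im[100:290,110:350],None,fx=3,fy=3))
"
```

```text
t 2.1 reg now [-77.3  49.1] 0.0359 inc cm [-0.42  6.27 -0.37] turn 0.003 tilt [-0.009  0.001 -1.   ] F [ 0.2 -0.  -0.5]
```

View pics/scene2.png

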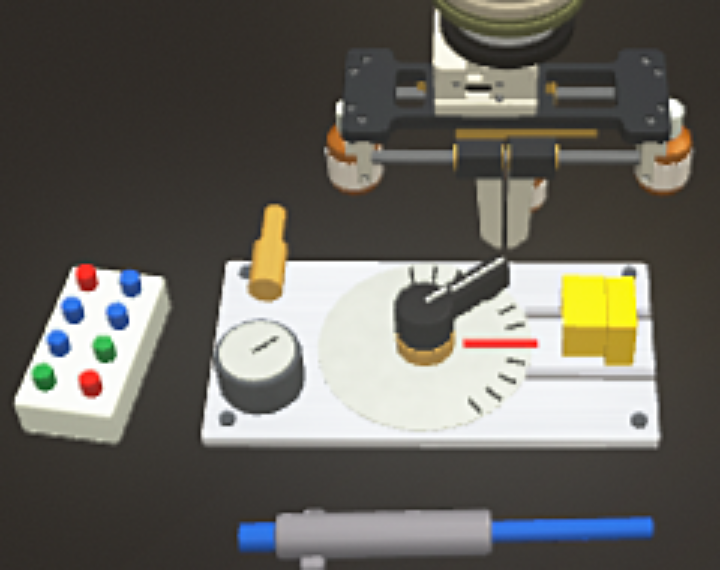

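Call:
play_rows(
  increments=[
    [[-0.4,1,-0.35,0],[-0.4,2,-0.35,0],[-0.4,3,-0.35,0],[-0.4,4,-0.35,0],[-0.4,4.5,-0.35,0]],
  ],
)

```text
t: 2.65
tool_pos: [0.4483, -0.0401, 0.0433]
orientation: [-2.344, -2.058, -0.001]
force: [-21.7, 54.9, 25.6]
opening: 0.001
```

```bash
python3 -c "
from h import *
inc((-14.5,45),.039)
"
```

```text
t 2.65 reg now [-33.6  53.4] 0.0433 inc cm [-0.86  1.92  0.39] turn 0.004 tilt [-0.014  0.017 -1.   ] F [-21.7  54.9  25.6]
```

```bash
python3 -c "
from h import *
im,d=read_camera('scene');cv2.imwrite('pics/scene3.png',cv2.resize(im[150:270,170:350],None,fx=4,fy=4))
im,d=read_camera('top');cv2.imwrite('pics/top3.png',cv2.resize(im[150:320,180:400],None,fx=3.5,fy=3.5))
im,d=read_camera('wrist');cv2.imwrite('pics/w3.png',im)
inc((-14.5,45),.039)
"
```

```text
t 2.8 reg now [-32.9  53.8] 0.0436 inc cm [-0.9   1.84  0.42] turn 0.005 tilt [-0.012  0.017 -1.   ] F [-17.1  49.1  20.4]
```

View pics/scene3.png

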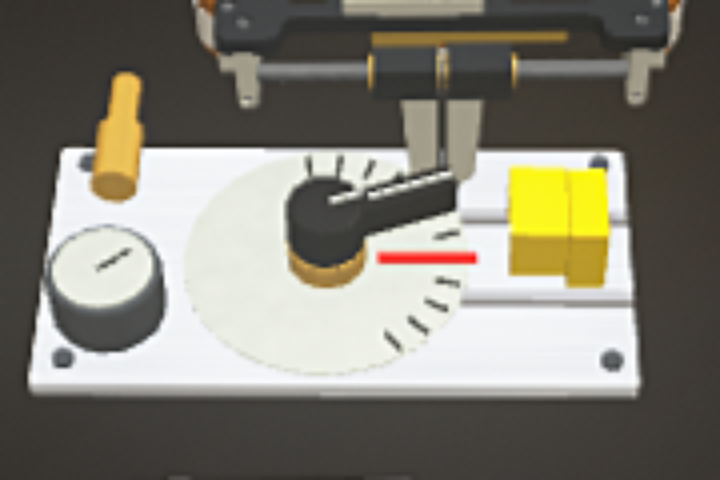

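View pics/w3.png

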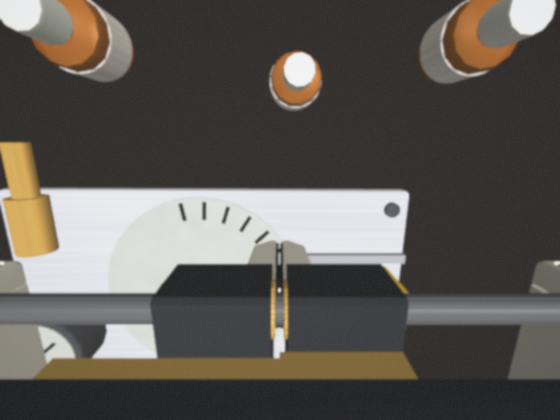

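The arm has turned to roughly 0.35 rad, but its end corner has caught in the split between the two finger tips, giving a sideways force of about 50 N. I'll back off and push lower on the arm with the outer finger.

Call:
play_rows(
  increments=[
    [[0,-0.5,0,0],[0,-1.5,0,0],[0,-2.5,0,0],[0,-2.5,0,0]],
  ],
)

```text
t: 3.2
tool_pos: [0.4247, -0.0371, 0.0455]
orientation: [-2.347, -2.062, -0.005]
force: [0.1, -0.2, -0.7]
opening: 0.0005
```

```bash
python3 -c "
from h import *
inc((-60,38),.039)
im,d=read_camera('top');cv2.imwrite('pics/top4.png',cv2.resize(im[150:320,180:400],None,fx=3.5,fy=3.5))
im,d=read_camera('scene');cv2.imwrite('pics/scene4.png',cv2.resize(im[150:270,170:350],None,fx=4,fy=4))
"
```

```text
t 3.2 reg now [-57.4  53.2] 0.0455 inc cm [-1.53 -0.26  0.63] turn 0.005 tilt [-0.009  0.015 -1.   ] F [ 0.1 -0.2 -0.7]
```

View pics/top4.png

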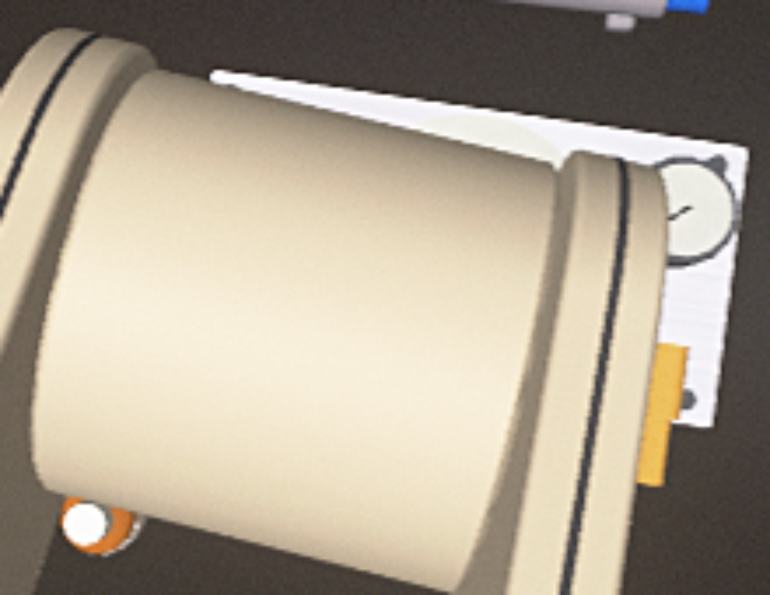

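View pics/scene4.png

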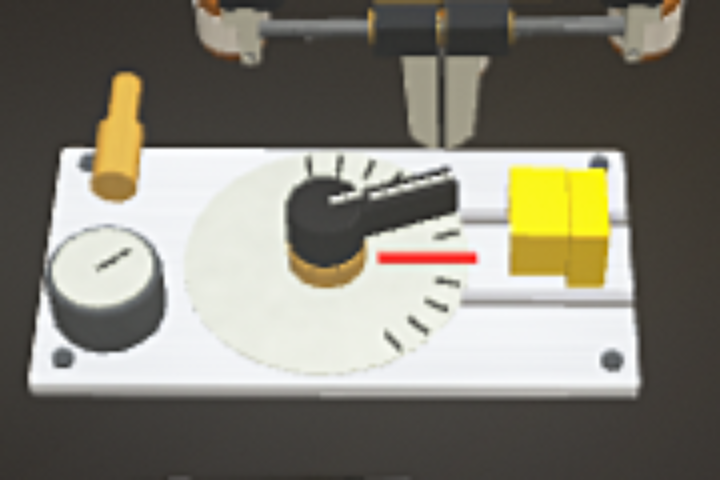

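Call:
play_rows(
  increments=[
    [[-0.8,0,0.6,0],[-1.5,0,0.6,0],[-1.5,0,0.6,0],[-1.5,0,0.6,0]],
  ],
)

```text
t: 3.7
tool_pos: [0.4235, -0.0525, 0.039]
orientation: [-2.348, -2.06, -0.005]
force: [0.6, 0.4, -0.3]
opening: 0.0001
```

```bash
python3 -c "
from h import *
inc((-22,38),.038)
"
```

```text
t 3.7 reg now [-56.6  37.9] 0.039 inc cm [0.   3.46 0.06] turn 0.003 tilt [-0.009  0.016 -1.   ] F [ 0.6  0.4 -0.3]
```

Call:
play_rows(
  increments=[
    [[0,1,0,0],[0,2,0,0],[0,2.5,0,0],[0,3,0,0],[0,3,0,0]],
  ],
)

```text
t: 4.2
tool_pos: [0.4533, -0.0562, 0.0383]
orientation: [-2.347, -2.06, -0.005]
force: [-0.5, -0.0, -0.3]
opening: 0.0005
```

```bash
python3 -c "
from h import *
inc((-14.5,38),.038)
im,d=read_camera('scene');cv2.imwrite('pics/scene5.png',cv2.resize(im[150:270,170:350],None,fx=4,fy=4))
"
```

```text
t 4.2 reg now [-26.5  38.1] 0.0383 inc cm [-0.01  1.2   0.02] turn 0.003 tilt [-0.01   0.016 -1.   ] F [-0.5 -0.  -0.3]
```

View pics/scene5.png

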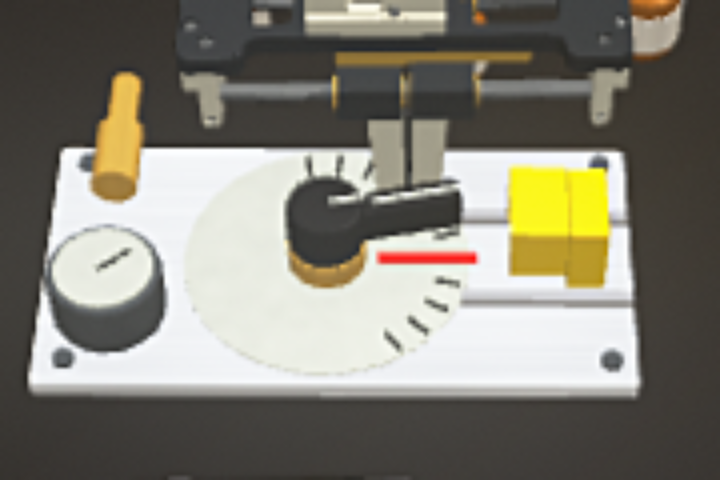

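Call:
play_rows(
  increments=[
    [[0,0.4,0,0],[0,0.8,0,0],[0,1.0,0,0],[0,1.1,0,0],[0,1.1,0,0]],
  ],
)

```text
t: 4.75
tool_pos: [0.4644, -0.0577, 0.0383]
orientation: [-2.348, -2.061, -0.005]
force: [-1.3, 2.3, -0.6]
opening: 0.0006
```

```bash
cat > look.py <<'E'
from h import *
import sys
inc((-14.5,38),.038)
im,d=read_camera('scene');cv2.imwrite('pics/%s.png'%sys.argv[1],cv2.resize(im[160:240,220:340],None,fx=6,fy=6,interpolation=cv2.INTER_CUBIC))
E
python3 look.py s6
```

```text
t 4.75 reg now [-15.3  38.1] 0.0383 inc cm [-0.01  0.08  0.03] turn 0.003 tilt [-0.009  0.016 -1.   ] F [-1.3  2.3 -0.6]
```

View pics/s6.png

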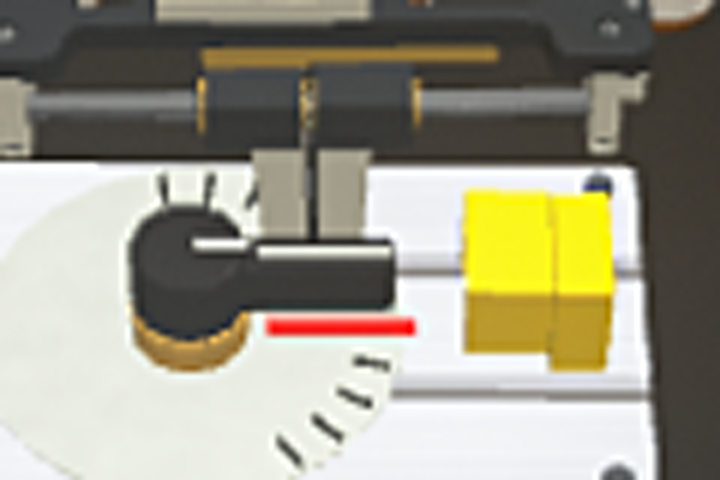

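```bash
cat >> h.py <<'E'
def ang(pts,z,off=(220,160),sc=6):
    P=(ray("scene",np.array(pts)/sc+np.array(off),z)[:,:2]-ORG)@RM*1e3
    v=P[1]-P[0]; print(P.round(1),"angle",round(np.arctan2(-v[0],v[1]),3))
E
python3 -c "
from h import *
ang([(258,252),(392,250)],.048)
ang([(248,311),(390,309)],.028)
ang([(266,327),(415,327)],.0135)
ang([(192,243),(240,243)],.052)
"
```

```text
[[ 0.4 20.4]
 [-0.5 60.4]] angle 0.022
[[ 6.7 17.2]
 [ 5.8 60.1]] angle 0.021
[[ 1.1 22.4]
 [ 1.  68. ]] angle 0.002
[[ 0.3  0.8]
 [ 0.3 15.1]] angle 0.003
```

The arm is at about +0.02 rad by its white line and lower edge; the red mark reads 0.002. That is within tolerance, so I retreat, lift and go behind the lock.

Call:
play_rows(
  increments=[
    [[0,-1,0,0],[0,-2.5,0,0],[0,-3,-4,0],[0,-3,-8,0],[0,-3,-8,0]],
  ],
)

```text
t: 5.3
tool_pos: [0.439, -0.0564, 0.1249]
orientation: [-2.355, -2.067, -0.015]
force: [0.4, -0.3, 0.7]
opening: 0.0003
```

```bash
python3 look.py s7; python3 -c "
from h import *
inc((0,165),.12)"
```

```text
t 5.3 reg now [-40.7  36. ] 0.1249 inc cm [0.08 2.62 8.69] turn 0.003 tilt [ 0.002  0.012 -1.   ] F [ 0.4 -0.3  0.7]
t 5.35 reg now [-42.   36.2] 0.1222 inc cm [12.86  4.24  0.38] turn 0.003 tilt [-0.001  0.013 -1.   ] F [ 0.4  0.4 -0.9]
```

View pics/s7.png

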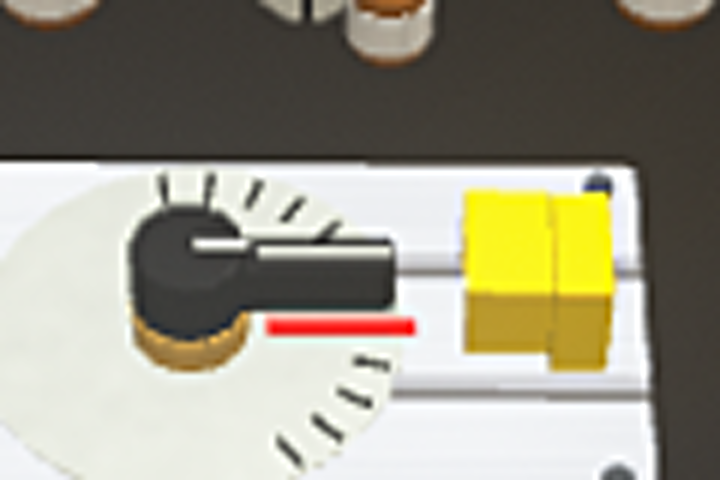

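The arm stayed aligned (line from (258,252) to (392,250)) with the lock still back. Moving behind the lock.

Call:
play_rows(
  increments=[
    [[4.5,1.5,0.2,0],[9,3,0.2,0],[12.9,4.2,0.2,0],[12.9,4.2,0.2,0],[12.9,4.2,0.2,0]],
  ],
)

```text
t: 5.85
tool_pos: [0.4953, 0.0669, 0.1206]
orientation: [-2.35, -2.067, -0.009]
force: [-0.5, -0.2, -1.3]
opening: 0.0005
```

```bash
python3 -c "
from h import *
inc((0,165),.038)"
```

```text
t 5.85 reg now [ -1.2 165.7] 0.1206 inc cm [-0.17  0.16  8.25] turn 0.005 tilt [-0.003  0.013 -1.   ] F [-0.5 -0.2 -1.3]
```

Call:
play_rows(
  increments=[
    [[0,0.1,3,0],[0,0.1,6,0],[0,0.1,8.2,0],[0,0.1,8.2,0],[0,0.1,8.2,0]],
  ],
)

```text
t: 6.35
tool_pos: [0.4953, 0.0667, 0.0384]
orientation: [-2.351, -2.065, -0.007]
force: [0.3, -0.2, -0.2]
opening: 0.0001
```

```bash
python3 look.py s8; python3 -c "
from h import *
inc((0,135),.038)"
```

```text
t 6.35 reg now [ -1.3 165.6] 0.0384 inc cm [-12.75  -1.38  -0.1 ] turn 0.004 tilt [-0.005  0.012 -1.   ] F [ 0.3 -0.2 -0.2]
t 6.4 reg now [ -0.2 165.9] 0.0395 inc cm [-3.09  0.    0.11] turn 0.004 tilt [-0.002  0.012 -1.   ] F [-0.  -0.1 -0.1]
```

View pics/s8.png

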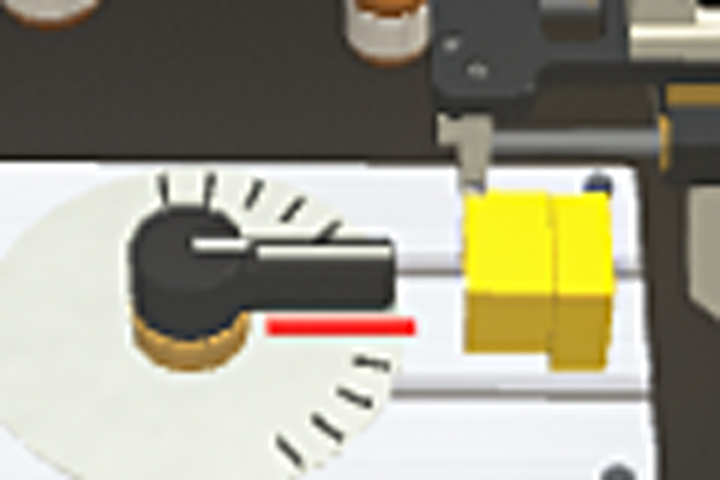

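Call:
play_rows(
  increments=[
    [[-1,0,0.1,0],[-1.8,0,0.1,0],[-2.6,0,0.1,0],[-3.2,0,0.1,0],[-3.5,0,0.1,0]],
  ],
)

```text
t: 6.9
tool_pos: [0.4923, 0.0316, 0.0386]
orientation: [-2.353, -2.066, -0.012]
force: [0.5, 2.2, 1.7]
opening: 0.0007
```

```bash
python3 look.py s9; python3 -c "
from h import *
inc((0,115),.038)"
```

```text
t 6.9 reg now [  0.5 130.3] 0.0386 inc cm [-9.23 -1.53 -0.05] turn 0.004 tilt [-0.001  0.013 -1.   ] F [0.5 2.2 1.7]
t 6.95 reg now [  0.3 130.2] 0.0384 inc cm [-1.52 -0.04  0.02] turn 0.004 tilt [-0.002  0.012 -1.   ] F [0.4 0.3 1. ]
```

View pics/s9.png

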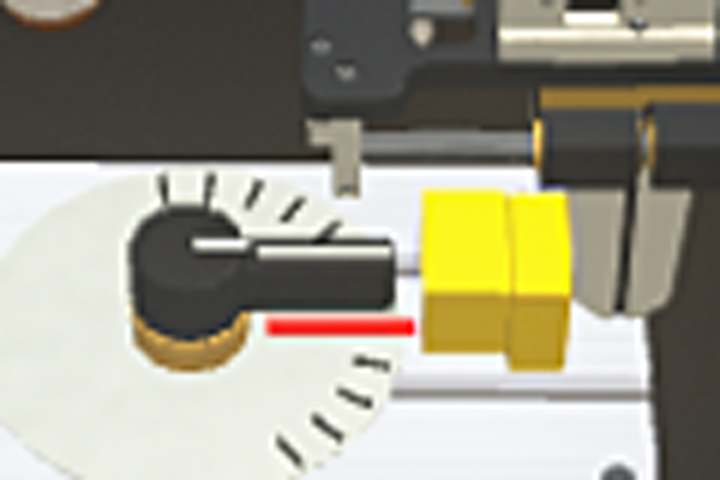

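The lock has moved about 13 mm and the fork faces the arm in line, with its prong faces at about (422,270) and the arm end at (394,275). Continuing slowly.

Call:
play_rows(
  increments=[
    [[-0.4,0,0,0],[-0.8,0,0,0],[-1.2,0,0,0],[-1.6,0,0,0],[-1.8,0,0,0]],
  ],
)

```text
t: 7.45
tool_pos: [0.4897, 0.0133, 0.0381]
orientation: [-2.353, -2.066, -0.011]
force: [0.1, 2.6, 1.6]
opening: 0.0005
```

```bash
python3 look.py s10; python3 -c "
from h import *
inc((0,98),.038)"
```

```text
t 7.45 reg now [  0.3 111.8] 0.0381 inc cm [-7.38 -1.51 -0.07] turn 0.004 tilt [-0.002  0.012 -1.   ] F [0.1 2.6 1.6]
t 7.5 reg now [  0.3 111.6] 0.0381 inc cm [-1.36 -0.03 -0.01] turn 0.003 tilt [-0.002  0.012 -1.   ] F [ 0.7  1.4 -0. ]
```

View pics/s10.png

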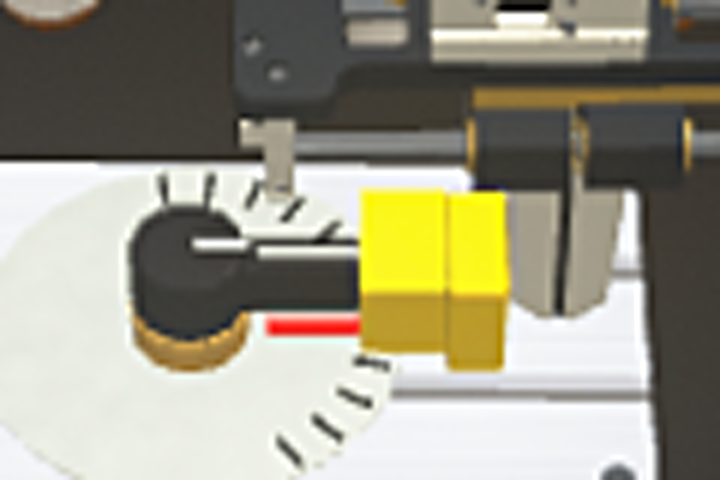

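The fork is over the arm with only about 2.6 N on the tool. Pushing on to the stop.

Call:
play_rows(
  increments=[
    [[-0.4,0,0,0],[-0.8,0,0,0],[-1.1,0,0,0],[-1.3,0,0,0],[-1.4,0,0,0]],
  ],
)

```text
t: 8.0
tool_pos: [0.4881, 0.0014, 0.0381]
orientation: [-2.352, -2.063, -0.016]
force: [2.0, 19.1, 3.2]
opening: 0.0005
```

```bash
python3 look.py s11
```

```text
t 8.0 reg now [ 0.3 99.9] 0.0381 inc cm [-6.18 -1.5  -0.08] turn 0.003 tilt [-0.001  0.017 -1.   ] F [ 2.  19.1  3.2]
```

View pics/s11.png

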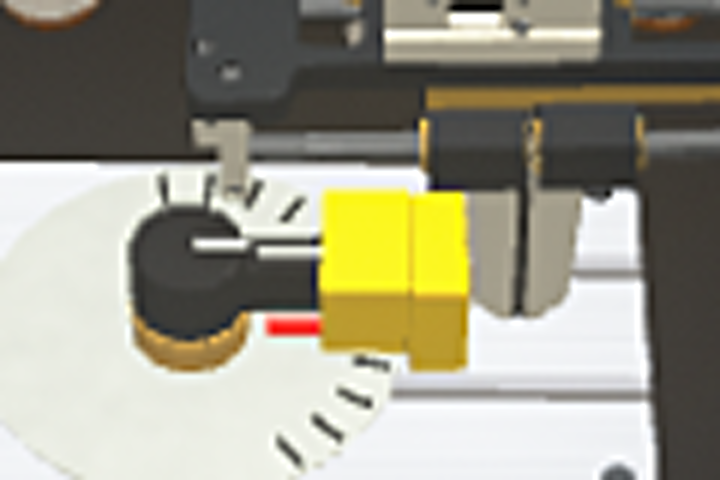

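```bash
python3 -c "
from h import *
for a in (465,422,361,322): ang([(a,240),(a+147,240)],.055)
inc((0,98),.038)
"
```

```text
[[  1.5  81.9]
 [  1.4 125.5]] angle 0.003
[[  1.5  69.1]
 [  1.4 112.8]] angle 0.003
[[ 1.6 51.1]
 [ 1.5 94.7]] angle 0.003
[[ 1.6 39.5]
 [ 1.5 83.1]] angle 0.003
t 8.05 reg now [  0.3 100. ] 0.0381 inc cm [-0.2  -0.03  0.01] turn 0.003 tilt [-0.001  0.017 -1.   ] F [ 2.3 16.1  2.2]
```

Call:
play_rows(
  increments=[
    [[-0.2,0,0,0],[-0.3,0,0,0],[-0.3,0,0,0]],
  ],
)

```text
t: 8.35
tool_pos: [0.4881, 0.0015, 0.0382]
orientation: [-2.349, -2.061, -0.022]
force: [2.2, 18.9, 1.8]
opening: 0.0005
```

```bash
python3 -c "
from h import *
inc((0,98),.038)"
```

```text
t 8.35 reg now [ 0.3 99.9] 0.0382 inc cm [-0.19 -0.03  0.02] turn 0.003 tilt [-0.     0.022 -1.   ] F [ 2.2 18.9  1.8]
```

It does not move any further (19 N against the stop). Backing off and lifting clear.

Call:
play_rows(
  increments=[
    [[1,0,0,0],[3,0,0,0],[4,0,-4,0],[4,0,-8,0],[4,0,-12,0]],
  ],
)

```text
t: 8.85
tool_pos: [0.4926, 0.0386, 0.1598]
orientation: [-2.348, -2.062, -0.02]
force: [1.0, -0.1, -0.8]
opening: 0.0005
```

Call:
play_rows(
  increments=[
    [[5,-2,-3,0],[10,-3,-3,0],[14,-3,-3,0],[18,-3,-3,0],[18,-3,-3,0]],
  ],
)

```text
t: 9.35
tool_pos: [0.4859, 0.2244, 0.1938]
orientation: [-2.343, -2.066, -0.021]
force: [0.1, -0.3, -0.3]
opening: 0.0005
```

Call:
play_rows(
  increments=[
    [[0,0,0,0],[0,0,0,0],[0,0,0,0]],
  ],
)

```text
t: 9.65
tool_pos: [0.4859, 0.2233, 0.1935]
orientation: [-2.345, -2.065, -0.02]
force: [0.7, -1.3, 0.3]
opening: 0.0004
```

```bash
python3 look.py s12; python3 -c "
from h import *
im,d=read_camera('top');cv2.imwrite('pics/t12.png',im)
im,d=read_camera('scene')
H,S,V=cv2.split(cv2.cvtColor(im,cv2.COLOR_BGR2HSV)); print(cen((H>5)&(H<18)&(S>120)&(V>80)));print(cen(((H<6)|(H>174))&(S>150)&(V>100)))"
```

```text
t 9.65 reg now [-31.4 319.4] 0.1935 inc cm [-28.48   1.57  14.95] turn 0.007 tilt [-0.002  0.021 -1.   ] F [ 0.7 -1.3  0.3]
[(array([529,   0,  31,  39, 402], dtype=int32), array([547.8,  14.9])), (array([219, 141,  18,  14, 152], dtype=int32), array([227.4, 148. ])), (array([323, 141,  18,  14, 152], dtype=int32), array([331.4, 148.2])), (array([278, 153,  14,  10,  92], dtype=int32), array([284.6, 157.8])), (array([326, 163,  10,   2,  11], dtype=int32), array([330.2, 163.6]))]
[(array([135, 188,   7,   9,  51], dtype=int32), array([138.4, 191.8])), (array([265, 213,   9,   3,  22], dtype=int32), array([268.5, 214.1])), (array([136, 224,   8,   8,  50], dtype=int32), array([139.8, 227.5]))]
```

View pics/s12.png

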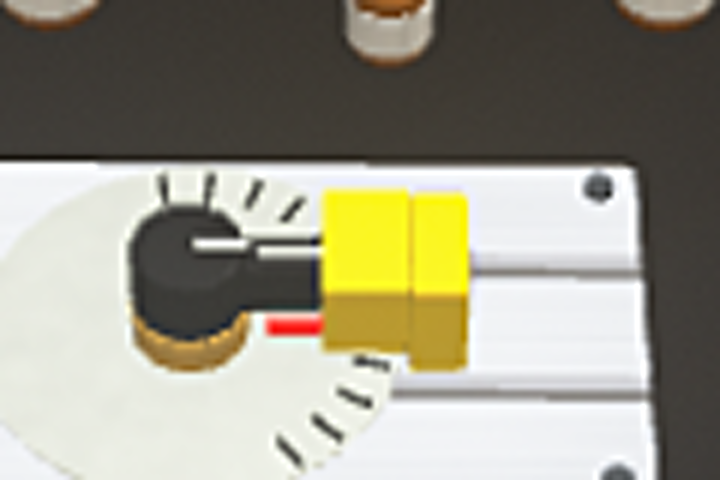

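View pics/t12.png

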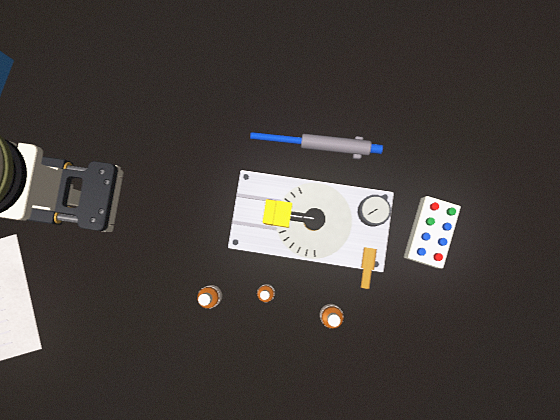

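Run:
```python
from h import *
for f in("top0","t12"):
    H,S,V=cv2.split(cv2.cvtColor(cv2.imread(f"pics/{f}.png"),cv2.COLOR_BGR2HSV))
    ys,xs=np.nonzero((H>24)&(H<36)&(S>150)&(V>100));q=(ray("top",np.c_[xs,ys],.055)[:,:2]-ORG)@RM*1e3;print(q.min(0),q.max(0),q.mean(0))
```

```text
[-19.67871113  81.98748919] [ 20.29690767 125.5820954 ] [  0.36872767 104.00601321]
[-19.65372713  39.81367023] [20.16479892 83.10912279] [ 0.2195779 61.6303787]
```

```bash
python3 -c "
from plant import *
print(close_job())"
```

```text
the job is handed in; nothing more can be done
None
```

I turned the knob's arm to the red mark and pushed the yellow lock home over it, then backed the robot clear and handed the job in at about 9.8 s.

**First push:** it went wrong at first. The arm's corner caught in the split between the finger tips, and the wrist felt a sideways force of about 55 N (about 64 N in all). I backed off and finished the turn pushing lower on the arm.

**Knob:** before the lock went on, the camera measured the arm at about +0.02 rad from the mark. It looks unchanged in the final pictures, though only by eye.

**Lock:** the push took about 2–3 N past the point where the fork meets the arm. It then stopped hard at about 19 N and moved no further when I pushed again. The block's centre measures within about 0.5 mm of the home position. The travel I saw was only 42.4 mm, because the lock appeared to start about 3 mm forward of fully back.

**Vial, pipette and rack:** the vial and the rack's caps sit within 0.2 pixel of where they began. I compared the pipette only by eye, and it looks unmoved.

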